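# Lock the fish-food box

### The job

The lid is on the fish-food box but its four side clips are still up. Flip all four clips fully down, until each hangs flat along the side of the box, leaving the box standing in its place. Leave the thermometer, the airstone and the timer where they lie.

Things in the scene. Friction and masses are not known exactly. Their poses are not given: they have to be found in the camera images.
- box: Loose, heavy (about 2.4 kg, full) fish-food box with grey plastic body 100 x 140 x 72 mm (own x, y, z) under a white lid 108 x 148 mm, 12 mm thick, already seated; lid top at z = 84 mm. It stands flat on the white laminate. Origin: centre of the underside; z up, y along the long way. A black clip is hinged at the middle of each of the four lid edges.
- clip_near (a joint): Angle (rad) of the black hinged clip on the long side that faces the box's own -x; hinge axis level, along that lid edge, through (-57, 0, 78) mm in the box's frame. 0 = hanging straight down along the box side (5 mm off the wall), locked (hard stop); 1.57 = sticking straight out; at most 2.3 (leaning up and outward). Stiff hinge (about 0.03 N m, some 1 N at the free end): it stays where it is left.
- clip_near_tip (a point): Middle of the free end of the clip on the long side that faces the box's own -x, 40 mm from its hinge axis. The clip is a plate 36 mm wide along the edge, 40 mm long, 3 mm thick, with a lip at its free end that stands 6 mm out on its outer face (the upper face when the clip sticks out).
- clip_far (a joint): Angle (rad) of the black hinged clip on the long side that faces the box's own +x; hinge axis level, along that lid edge, through (57, 0, 78) mm in the box's frame. 0 = hanging straight down along the box side (5 mm off the wall), locked (hard stop); 1.57 = sticking straight out; at most 2.3 (leaning up and outward). Stiff hinge (about 0.03 N m, some 1 N at the free end): it stays where it is left.
- clip_far_tip (a point): Middle of the free end of the clip on the long side that faces the box's own +x, 40 mm from its hinge axis. The clip is a plate 36 mm wide along the edge, 40 mm long, 3 mm thick, with a lip at its free end that stands 6 mm out on its outer face (the upper face when the clip sticks out).
- clip_left (a joint): Angle (rad) of the black hinged clip on the short side that faces the box's own +y; hinge axis level, along that lid edge, through (0, 77, 78) mm in the box's frame. 0 = hanging straight down along the box side (5 mm off the wall), locked (hard stop); 1.57 = sticking straight out; at most 2.3 (leaning up and outward). Stiff hinge (about 0.03 N m, some 1 N at the free end): it stays where it is left.
- clip_left_tip (a point): Middle of the free end of the clip on the short side that faces the box's own +y, 40 mm from its hinge axis. The clip is a plate 36 mm wide along the edge, 40 mm long, 3 mm thick, with a lip at its free end that stands 6 mm out on its outer face (the upper face when the clip sticks out).
- clip_right (a joint): Angle (rad) of the black hinged clip on the short side that faces the box's own -y; hinge axis level, along that lid edge, through (0, -77, 78) mm in the box's frame. 0 = hanging straight down along the box side (5 mm off the wall), locked (hard stop); 1.57 = sticking straight out; at most 2.3 (leaning up and outward). Stiff hinge (about 0.03 N m, some 1 N at the free end): it stays where it is left.
- clip_right_tip (a point): Middle of the free end of the clip on the short side that faces the box's own -y, 40 mm from its hinge axis. The clip is a plate 36 mm wide along the edge, 40 mm long, 3 mm thick, with a lip at its free end that stands 6 mm out on its outer face (the upper face when the clip sticks out).
- thermometer: Loose glass thermometer 110 mm long (own x), 8 mm thick, with a black rubber foot 12 x 18 mm; lying flat. Origin: centre of the underside. A bystander.
- airstone: Loose white ceramic airstone, 30 x 30 x 22 mm, with a short black nipple on top (32 mm high in all). Origin: centre of the underside. A bystander.
- timer: Loose white plastic timer switch box 70 x 52 x 32 mm with a round button on top. Origin: centre of the underside. A bystander.
Not all that is in view belongs to the job. There is more than one size of the box; the job needs the largest.

How it is judged:
By the outcome, as a careful person would: the job done as asked, in the order asked, and still so for the second after the job is handed in, with the robot touching nothing.
It also fails if it takes over 51 s, if anything falls off the work surface, if the arm or the gripper's body presses on something with over 40 N, if the wrist force passes 120 N, or if a joint passes its speed limit or range.

### The arm

A 6-joint arm with a two-finger parallel gripper is mounted at the origin on the work surface. World frame = base frame: x ahead of the robot, y to its left, z up, the work surface at z = 0. Lengths are in m, angles in rad, forces in N, time in s.
With the tool pointing down it reaches from about 0.375 to 0.9 m from the base axis. Payload 3.1 kg.
Tool frame: the origin (TCP) lies on the centre line of the jaws, within the pads' length; the fingertips stand 19 mm ahead of it and the grasp point (between the pads) is the TCP; z points along the fingers, y is the line along which they close (so a half turn about z gives the same grasp; the last joint's range is limited). The gripper opens to 85 mm and grips with 20 to 120 N. Pads are 22 mm wide; open, the fingers measure 114 mm over their backs; the gripper's body (76 mm by 85 mm) begins 54 mm behind the grasp point. The pads swing forward as they close: fully open they stand 13 mm farther back than shut.
Start: joints at [-1.335, 0.527, 1.433, -0, 1.181, -0.178], TCP at [0.251, -0.572, 0.25] pointing down, gripper open.
Joint ranges: [-3.08, 3.08], [-0.75, 2.2], [0.22, 2.44], [-1.43, 4.57], [0, 2.65], [-2.85, 2.85]. Speed limits (rad/s): [2.79, 2.79, 3.14, 3.14, 3.14, 3.14].

### API

Orientations are given as a unit quaternion [x, y, z, w].
In Python, from station import manip gives the robot as it stands.
- The arm moves only by the tool servo_tool, never from a script. Its argument "rows" is a list that holds one entry, the list of rows, each a list of 7 numbers: the turn, a rotation vector about the tool's x, y, z in degrees, then the shift along the tool's x, y, z in m, then the gripper command: -1 is shut, 1 is fully open, values between are in proportion. In form: [[[wx, wy, wz, tx, ty, tz, jaw], ...]]. A call has 1 to 8 rows; each row shifts and turns the commanded pose from where the row before left it, along the tool's axes as they then stand; what a row does not reach is not made up. A row lasts 1/12 s, in which the tool goes at most 41.7 mm and 7.16 degrees, less where a joint would pass 70% of its speed; a pose out of reach is approached as far as the arm can. A call is refused whole if a number of a shift passes 0.0417 or a number of a turn 7.16, either way. A call with a gripper value outside its range is refused whole. The fingers move at their own pace and stop on an object; "squeeze" is the grip in N (left out, the last holds). Time passes only in rows, so rows that do not move let the fingers close. It gives the time, the measured TCP pose, the force, the opening and the grip force at its end, in the units of the state.
- manip.sense(): the state, without advancing time (a new reading comes with each control period).
- manip.snapshot(name): name is "scene" or "top" or "wrist"; returns the picture (400x640x3 uint8, blue, green, red); there is no depth.
- manip.camera_info(name): a dict with "K" (3x3 intrinsics, pixels), "camera_from_world" (4x4, takes a point from world to camera coordinates). Camera axes: x right, y down, z forward; pixel columns grow to the right and rows downward; lengths in m; the calibration is good to about 2 mm. A picture is of the moment at which its call begins: read the wrist's pose just before it. camera_info takes no time and is no camera call; for the wrist camera it gives the pose at the moment of the call.
- manip.sign_off(): hands the job in; it is judged then, once.
The state is a dict: "t": time; "q": joint angles; "qd": joint speeds; "tau": joint torques, N m; "tcp_pos": TCP position; "tool_rot": TCP orientation; "force": force on the tool from outside, world axes, zero at the start; "ft_torque": the same for the moment, N m; "finger_gap": opening from 0.0 (shut) to 1.0 (fully open); "gripper_force": force on a finger pad.
Only numpy, scipy, OpenCV 4.12 (cv2) and the standard library are available. Lean on these libraries where they do the work, as an engineer would, in place of code of your own. Each camera call takes 0.05 s, during which the arm holds its last target. There are 200 camera calls.

## Working session

There is one attempt and no reset: what is moved stays moved. The work goes in short steps, Python scripts to look and compute and a tool call to move; the robot and the scene stay as the last step left them, time stands still between calls to the robot, and variables do not carry over. Pictures are saved under pics/ and viewed, at most 10 in all, crops included, and the job is handed in when it is done.

Besides the shell and the picture viewer there is one more tool, called after "Request:" as name(argument=value, ...) on one line, values as JSON. servo_tool: Moves the arm, as the interface text tells. Its arguments: {"type":"object","properties":{"rows":{"type":"array","items":{"type":"array","items":{"type":"array","items":{"type":"number"}}}},"squeeze":{"type":"number"}},"required":["rows"]}

```bash
mkdir -p pics; ls
python3 - <<'E'
from station import manip
import cv2,numpy as np
for n in("scene","top"):
    cv2.imwrite(f"pics/{n}0.png",manip.snapshot(n)); c=manip.camera_info(n); print(n,np.round(c["K"],1).tolist(),np.round(c["camera_from_world"],3).tolist())
s=manip.sense(); print(s["t"],s["tcp_pos"],s["tool_rot"],s["force"])
E
```

```text
pics
scene [[390.0, 0.0, 322.5], [0.0, 390.0, 199.8], [0.0, 0.0, 1.0]] [[0.673, 0.739, 0.01, -0.395], [0.532, -0.475, -0.701, -0.225], [-0.513, 0.477, -0.713, 1.298], [0.0, 0.0, 0.0, 1.0]]
top [[507.7, 0.0, 322.3], [0.0, 507.7, 198.4], [0.0, 0.0, 1.0]] [[-0.015, -1.0, -0.009, 0.05], [-0.989, 0.016, -0.144, 0.552], [0.144, 0.006, -0.99, 1.021], [0.0, 0.0, 0.0, 1.0]]
0.1 [ 0.2511823  -0.57163413  0.24943066] [ 9.78674334e-01  2.05415577e-01 -2.28028180e-05 -9.94270853e-04] [1.02483385 0.17236189 1.08085777]
```

View pics/top0.png

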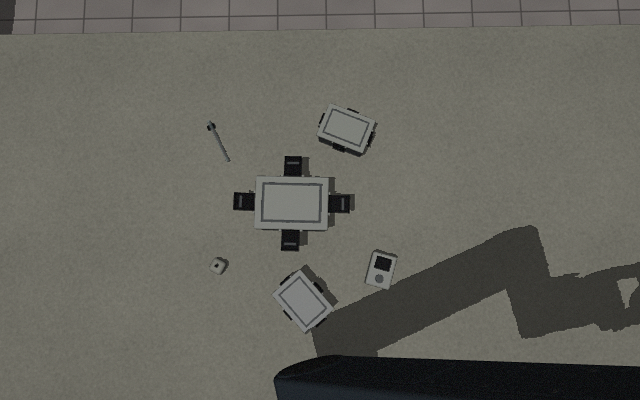

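View pics/scene0.png

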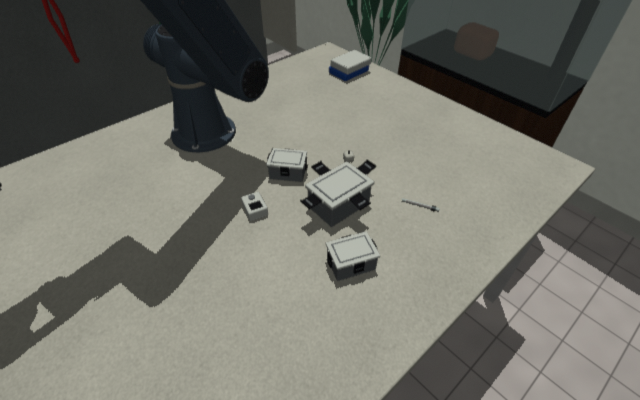

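Candidates for the box in the top view: the middle one at (291,203) with four clips out, the small one at (347,128) and the small one at (303,300). The middle one is the largest. I'll measure its lid and clips and check it in a close crop.

```bash
cat > h.py <<'E'
from station import manip
import cv2,numpy as np
def ray(n,u,v,z,c=None):
    c=c or manip.camera_info(n); T=np.array(c["camera_from_world"]); K=np.array(c["K"])
    R,t=T[:3,:3],T[:3,3]; o=-R.T@t; d=R.T@np.linalg.inv(K)@[u,v,1]
    return o+d*(z-o[2])/d[2]
E
python3 - <<'E'
from h import *
im=cv2.imread("pics/top0.png"); g=im.min(2)
def cs(m): return cv2.findContours(m.astype(np.uint8),0,2)[0]
for z,m in((.084,(g>128)),):
  for c in cs(m):
    if cv2.contourArea(c)<300: continue
    r=cv2.minAreaRect(c); P=np.array([ray("top",u,v,z)[:2] for u,v in cv2.boxPoints(r)])
    print("white",np.round(r[0]),P.mean(0).round(4),np.round([np.linalg.norm(P[1]-P[0]),np.linalg.norm(P[2]-P[1])],4),"dir",np.degrees(np.arctan2(*(P[1]-P[0])[::-1])).round(1),np.degrees(np.arctan2(*(P[2]-P[1])[::-1])).round(1))
d=(im.max(2)<55).astype(np.uint8)
for c in cs(d[:330]):
    if 60<cv2.contourArea(c)<1500: 
        x,y,w,h=cv2.boundingRect(c); print("dark",x,y,w,h)
a=cv2.resize(im[130:280,205:405],(800,600),interpolation=2)
cv2.imwrite("pics/crop.png",a)
E
```

```text
dark 374 256 18 15
dark 281 229 19 22
dark 328 194 25 19
dark 233 190 22 21
dark 284 156 20 21
dark 319 137 48 20
```

View pics/crop.png

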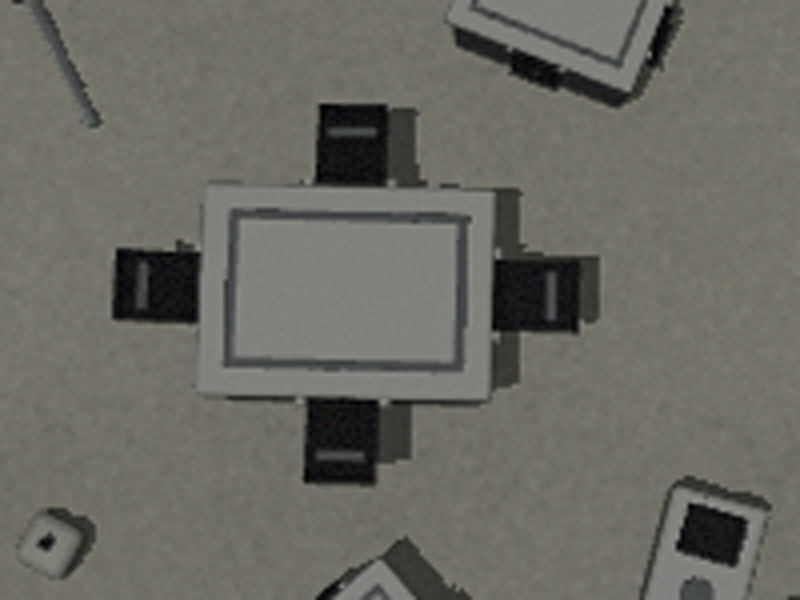

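The crop shows the lid's corners at about (205,184), (497,190), (491,402) and (198,396), with four clips sticking out and their lips up. This is the largest box. Next I'll work out its pose and the clip tip heights.

Run:
```python
from h import *
L=np.array([(205,184),(497,190),(491,402),(198,396)])/4+[205,130]-.4
P=np.array([ray("top",u,v,.084)[:2] for u,v in L]); print(P.round(4),P.mean(0).round(4),[np.linalg.norm(P[i]-P[i-1]).round(4) for i in range(4)])
ex=((P[0]+P[1])-(P[2]+P[3])); yaw=np.arctan2(ex[1],ex[0]); print("yaw",np.degrees(yaw))
c=P.mean(0); ax=np.array([np.cos(yaw),np.sin(yaw)]); ay=np.array([-ax[1],ax[0]])
T={"far":((353,104),ax,57),"near":((340,484),-ax,57),"left":((115,285),ay,77),"right":((579,295),-ay,77)}
Ti=manip.camera_info("top")
for k,((u,v),d,h) in T.items():
    # end edge lies in vertical plane along d through c; angle th: find z where radial from hinge and z fit 40 mm
    best=min(np.arange(.06,.125,.0005),key=lambda z:abs(np.hypot((ray("top",u/4+205,v/4+130,z,Ti)[:2]-c)@d-h/1000,z-.078)-.04))
    out=[(round(z,3),round(1e3*((ray("top",u/4+205,v/4+130,z,Ti)[:2]-c)@d-h/1000),1)) for z in(.07,.078,.09,.1,.11)]
    print(k,(c+d*h/1000).round(4),"radial by z",out)
s=cv2.resize(cv2.imread("pics/scene0.png")[145:245,260:420],(800,500),interpolation=2); cv2.imwrite("pics/sc.png",s)
```

```text
[[0.5946 0.1746]
 [0.5891 0.0274]
 [0.4822 0.0321]
 [0.4875 0.1776]] [0.5384 0.1029] [np.float64(0.1072), np.float64(0.1474), np.float64(0.107), np.float64(0.1456)]
yaw -2.069924466208258
far [0.5953 0.1009] radial by z [(0.07, np.float64(41.8)), (0.078, np.float64(39.9)), (0.09, np.float64(37.2)), (0.1, np.float64(34.9)), (0.11, np.float64(32.6))]
near [0.4814 0.105 ] radial by z [(0.07, np.float64(38.8)), (0.078, np.float64(39.1)), (0.09, np.float64(39.6)), (0.1, np.float64(40.0)), (0.11, np.float64(40.4))]
left [0.5411 0.1799] radial by z [(0.07, np.float64(41.5)), (0.078, np.float64(40.0)), (0.09, np.float64(37.8)), (0.1, np.float64(35.9)), (0.11, np.float64(34.0))]
right [0.5356 0.026 ] radial by z [(0.07, np.float64(40.1)), (0.078, np.float64(39.8)), (0.09, np.float64(39.3)), (0.1, np.float64(38.8)), (0.11, np.float64(38.4))]
```

View pics/sc.png

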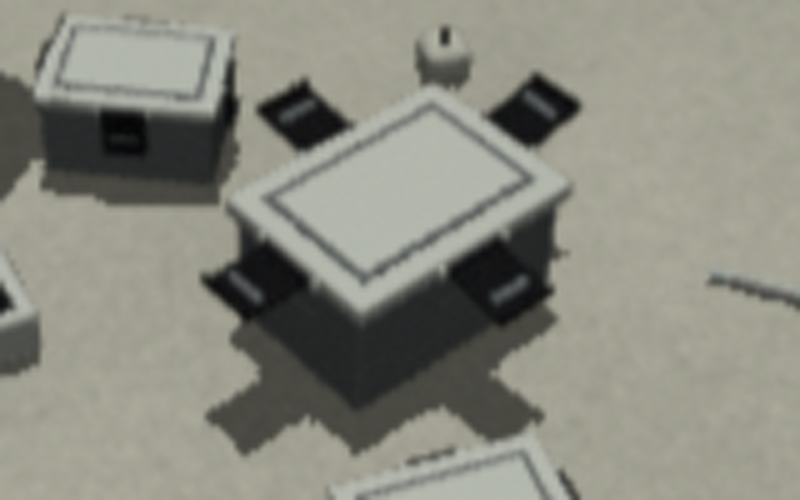

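All four clips stick out roughly level, at about 1.57 rad. The box centre is (0.538, 0.103) with a yaw of -2.1°, and the lid measures 107 x 147 mm, which matches the description. The small boxes lie clear of the clips. Next I shut the gripper, align it and travel to the right clip.

Request:
servo_tool(rows=[[[0,0,6.45,0,0,0,-1],[0,0,6.45,0,0,0,-1],[0,0,6.45,0,0,0,-1],[0,0,6.45,0,0,0,-1],[0,0,0,0.016,-0.035,0,-1],[0,0,0,0.016,-0.035,0,-1],[0,0,0,0.016,-0.035,0,-1],[0,0,0,0.016,-0.035,0,-1]]])

```text
t: 0.77
tcp_pos: [0.3205, -0.4329, 0.2497]
tool_rot: [1.0, -0.019, -0.0, -0.001]
force: [0.1, 0.4, -0.5]
finger_gap: 0.003
gripper_force: 0.0
```

Request:
servo_tool(rows=[[[0,0,0,0.016,-0.035,0,-1],[0,0,0,0.016,-0.035,0,-1],[0,0,0,0.016,-0.035,0,-1],[0,0,0,0.016,-0.035,0,-1],[0,0,0,0.016,-0.035,0,-1],[0,0,0,0.016,-0.035,0,-1],[0,0,0,0.016,-0.035,0,-1],[0,0,0,0,0,0,-1]]])

```text
t: 1.43
tcp_pos: [0.4423, -0.1876, 0.25]
tool_rot: [1.0, -0.015, -0.0, -0.002]
force: [0.3, 0.3, -0.3]
finger_gap: -0.0
gripper_force: 0.0
```

```bash
cat >> h.py <<'E'
from scipy.spatial.transform import Rotation as Ro
C=np.array([.5384,.1029]); AX=np.array([.99935,-.0361]); AY=np.array([.0361,.99935])
def st():
    s=manip.sense(); p=s["tcp_pos"]; R=Ro.from_quat(s["tool_rot"]).as_matrix(); d=p[:2]-C
    print("t",round(s["t"],2),"box xy mm",round(1e3*d@AX,1),round(1e3*d@AY,1),"tipz",round(1e3*p[2]-19,1),"F",s["force"].round(1),"gap",round(s["finger_gap"],2),"yaw",round(np.degrees(np.arctan2(R[1,0],R[0,0])),2),"zax",R[:,2].round(3))
E
python3 -c "
from h import *
st()"
```

```text
t 1.43 box xy mm -85.5 -293.8 tipz 231.0 F [ 0.3  0.3 -0.3] gap -0.0 yaw -1.72 zax [-0.001  0.004 -1.   ]
```

Request:
servo_tool(rows=[[[0,0,0,0.017,-0.036,0,-1],[0,0,0,0.017,-0.036,0,-1],[0,0,0,0.017,-0.036,0,-1],[0,0,0,0.017,-0.036,0,-1],[0,0,0,0.017,-0.036,0.02,-1],[0,0,0,0,0,0.035,-1],[0,0,0,0,0,0.035,-1],[0,0,0,0,0,0.03,-1]]])

```text
t: 2.1
tcp_pos: [0.5313, -0.0186, 0.1299]
tool_rot: [1.0, -0.017, -0.0, 0.0]
force: [-0.4, -0.1, 0.4]
finger_gap: 0.0
gripper_force: 0.0
```

```bash
python3 -c "
from h import *
st()
im=np.vstack([cv2.resize(manip.snapshot('wrist'),(480,300)),cv2.resize(manip.snapshot('scene')[120:270,220:460],(480,300))]); cv2.imwrite('pics/w1.png',im)"
```

```text
t 2.1 box xy mm -2.7 -121.6 tipz 110.9 F [-0.4 -0.1  0.4] gap 0.0 yaw -1.96 zax [-0. -0. -1.]
```

View pics/w1.png

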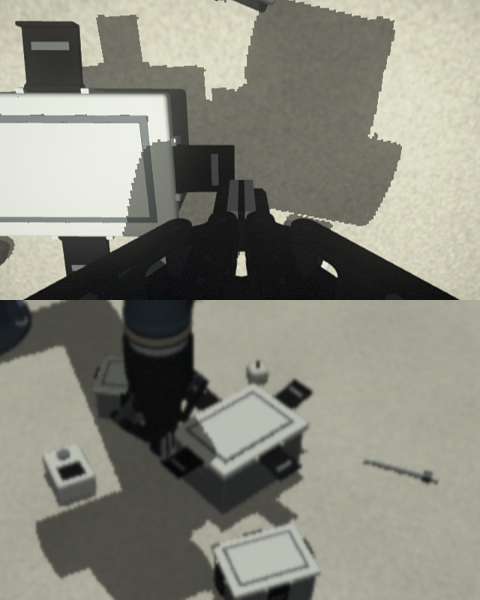

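The top half (wrist view) shows the fingertips at (240,185) just outside the right clip at (205,168). The fingers flare out wide along their closing line just behind the pads, so for the left and right clips I'll turn the tool 90° to put its slim side toward the lid.

```bash
python3 -c "
from h import *
print(manip.sense()['q'].round(3))"
```

```text
[-0.247  0.587  1.776 -0.     0.79   1.36 ]
```

Request:
servo_tool(rows=[[[0,0,-6.95,0,0,0,-1],[0,0,-6.95,0,0,0,-1],[0,0,-6.95,0,0,0,-1],[0,0,-6.95,0,0,0,-1],[0,0,-6.95,0,0,0,-1],[0,0,-6.95,0,0,0,-1],[0,0,-6.95,0,0,0,-1],[0,0,-6.95,0,0,0,-1]]])

```text
t: 2.87
tcp_pos: [0.5326, -0.0203, 0.1337]
tool_rot: [0.892, 0.453, 0.001, 0.001]
force: [0.1, 0.0, 0.1]
finger_gap: -0.002
gripper_force: 0.0
```

Request:
servo_tool(rows=[[[0,0,-6.9,0,0,0,-1],[0,0,-6.9,0,0,0,-1],[0,0,-6.9,0,0,0,-1],[0,0,-6.9,0,0,0,-1],[0,0,-6.9,0,0,0,-1],[0,0,0,0.0115,0.0025,0.01,-1],[0,0,0,0,0,0.01,-1],[0,0,0,0,0,0,-1]]])

```text
t: 3.53
tcp_pos: [0.5337, -0.0074, 0.1104]
tool_rot: [0.72, 0.694, -0.001, -0.001]
force: [-0.4, -0.5, -0.2]
finger_gap: 0.0
gripper_force: 0.0
```

```bash
python3 -c "
from h import *
st()"
```

```text
t 3.53 box xy mm -0.8 -110.4 tipz 91.4 F [-0.4 -0.5 -0.2] gap 0.0 yaw 87.91 zax [-0.003  0.001 -1.   ]
```

Request:
servo_tool(rows=[[[0,0,0,0,0,0.007,-1],[0,0,0,0,0,0.007,-1],[0,0,0,0,0,0.007,-1],[0,0,0,0,0,0.007,-1],[0,0,0,0,0,0.007,-1],[0,0,0,0,0,0.007,-1],[0,0,0,0,0,0.007,-1],[0,0,0,0,0,0.007,-1]]])

```text
t: 4.2
tcp_pos: [0.5344, -0.0082, 0.0547]
tool_rot: [0.719, 0.695, -0.0, 0.0]
force: [0.0, -0.7, 0.7]
finger_gap: -0.004
gripper_force: 0.0
```

Request:
servo_tool(rows=[[[0,0,0,0.003,0,0,-1],[0,0,0,0.003,0,0,-1],[0,0,0,0.003,0,0,-1],[0,0,0,0.001,0,0,-1],[0,0,0,0,0,0,-1]]])

```text
t: 4.62
tcp_pos: [0.5349, 0.0025, 0.0559]
tool_rot: [0.719, 0.695, 0.0, 0.0]
force: [-0.5, -0.3, -0.2]
finger_gap: 0.002
gripper_force: 0.0
```

```bash
python3 -c "
from h import *
st()"
```

```text
t 4.62 box xy mm 0.1 -100.5 tipz 36.9 F [-0.5 -0.3 -0.2] gap 0.0 yaw 88.04 zax [ 0.  0. -1.]
```

Request:
servo_tool(rows=[[[0,0,0,0,0,0.003,-1],[0,0,0,0.001,0,0,-1],[0,0,0,0.001,0,0,-1],[0,0,0,0.001,0,0,-1],[0,0,0,0,0,0,-1]]])

```text
t: 5.03
tcp_pos: [0.535, 0.0051, 0.0527]
tool_rot: [0.719, 0.695, 0.0, 0.0]
force: [-0.0, -0.4, 0.5]
finger_gap: -0.006
gripper_force: 0.3
```

Request:
servo_tool(rows=[[[0,0,0,0.001,0,0,-1],[0,0,0,0.001,0,0,-1],[0,0,0,0,0,0,-1]]])

```text
t: 5.28
tcp_pos: [0.535, 0.0071, 0.0526]
tool_rot: [0.719, 0.695, 0.0, -0.0]
force: [-0.5, -1.2, -1.0]
finger_gap: 0.003
gripper_force: 0.2
```

```bash
python3 -c "
from h import *
st()"
```

```text
t 5.28 box xy mm 0.1 -95.8 tipz 33.6 F [-0.5 -1.2 -1. ] gap 0.0 yaw 88.01 zax [ 0.  0. -1.]
```

Contact is starting near the expected stop, so I'll keep pushing 1 mm at a time until the force rises.

Request:
servo_tool(rows=[[[0,0,0,0.001,0,0,-1],[0,0,0,0,0,0,-1]]])

```text
t: 5.45
tcp_pos: [0.5351, 0.0081, 0.0526]
tool_rot: [0.719, 0.695, 0.0, -0.0]
force: [0.3, 0.0, 0.6]
finger_gap: 0.001
gripper_force: 0.2
```

Request:
servo_tool(rows=[[[0,0,0,0.001,0,0,-1],[0,0,0,0,0,0,-1]]])

```text
t: 5.62
tcp_pos: [0.5351, 0.0091, 0.0526]
tool_rot: [0.719, 0.695, 0.0, -0.0]
force: [0.4, -1.1, -1.2]
finger_gap: -0.002
gripper_force: 0.2
```

```bash
python3 -c "
from h import *
st()
im=np.vstack([cv2.resize(manip.snapshot('wrist'),(480,300)),cv2.resize(manip.snapshot('scene')[150:250,240:400],(480,300))]); cv2.imwrite('pics/w2.png',im)"
```

```text
t 5.62 box xy mm 0.1 -93.8 tipz 33.6 F [ 0.4 -1.1 -1.2] gap -0.0 yaw 88.01 zax [ 0.  0. -1.]
```

View pics/w2.png

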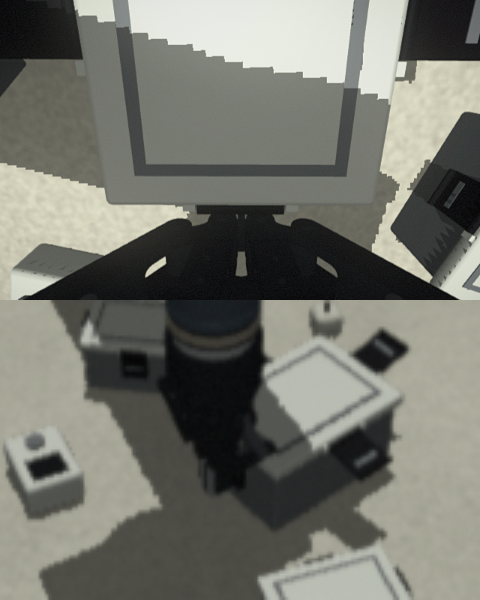

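The wrist view (top) shows the right clip folded down at (240,210) beside the fingertips, but the force shows no hard stop yet. I'll keep going in small steps.

Request:
servo_tool(rows=[[[0,0,0,0.001,0,0,-1],[0,0,0,0,0,0,-1]]])

```text
t: 5.88
tcp_pos: [0.5351, 0.0095, 0.0526]
tool_rot: [0.719, 0.695, -0.0, 0.0]
force: [0.1, -2.8, -0.8]
finger_gap: -0.001
gripper_force: 1.8
```

Request:
servo_tool(rows=[[[0,0,0,0.001,0,0,-1],[0,0,0,0,0,0,-1]]])

```text
t: 6.05
tcp_pos: [0.5352, 0.0098, 0.0526]
tool_rot: [0.719, 0.695, -0.001, 0.001]
force: [-0.9, -6.7, -0.1]
finger_gap: -0.004
gripper_force: 3.6
```

Request:
servo_tool(rows=[[[0,0,0,0.001,0,0,-1],[0,0,0,0,0,0,-1]]])

```text
t: 6.22
tcp_pos: [0.5353, 0.0104, 0.0526]
tool_rot: [0.719, 0.695, -0.001, 0.001]
force: [-0.7, -9.1, -0.2]
finger_gap: -0.001
gripper_force: 4.3
```

Hard stop at tcp 16 mm out from the hinge line. Now I go over the lid to the left clip with the same tool turn.

Request:
servo_tool(rows=[[[0,0,0,-0.015,0,0,-1],[0,0,0,0,0,-0.038,-1],[0,0,0,0,0,-0.038,-1],[0,0,0,0.036,0,0,-1],[0,0,0,0.036,0,0,-1],[0,0,0,0.036,0,0,-1],[0,0,0,0.036,0,0,-1],[0,0,0,0.036,0,0,-1]]])

```text
t: 6.88
tcp_pos: [0.5405, 0.1789, 0.1288]
tool_rot: [0.72, 0.694, 0.0, -0.0]
force: [1.2, 0.8, 0.4]
finger_gap: 0.003
gripper_force: 0.0
```

Request:
servo_tool(rows=[[[0,0,0,0.036,0,0,-1],[0,0,0,0,0,0,-1]]])

```text
t: 7.05
tcp_pos: [0.5418, 0.2193, 0.1289]
tool_rot: [0.717, 0.697, 0.002, -0.001]
force: [-0.0, -0.2, -0.9]
finger_gap: -0.002
gripper_force: 0.0
```

```bash
python3 -c "
from h import *
st()"
```

```text
t 7.05 box xy mm -0.8 116.4 tipz 109.9 F [-0.  -0.2 -0.9] gap -0.0 yaw 88.31 zax [ 0.002  0.003 -1.   ]
```

Request:
servo_tool(rows=[[[0,0,0,-0.006,0,0.012,-1],[0,0,0,0,0,0.009,-1],[0,0,0,0,0,0.009,-1],[0,0,0,0,0,0.009,-1],[0,0,0,0,0,0.009,-1],[0,0,0,0,0,0.009,-1],[0,0,0,0,0,0.009,-1],[0,0,0,0,0,0.009,-1]]])

```text
t: 7.72
tcp_pos: [0.5429, 0.2043, 0.0566]
tool_rot: [0.718, 0.696, -0.001, 0.002]
force: [-7.4, -6.7, 51.0]
finger_gap: 0.001
gripper_force: 25.8
```

Request:
servo_tool(rows=[[[0,0,0,-0.004,0,0,-1],[0,0,0,-0.004,0,0,-1],[0,0,0,-0.003,0,0,-1],[0,0,0,0,0,0,-1]]])

```text
t: 8.05
tcp_pos: [0.5428, 0.1942, 0.0586]
tool_rot: [0.719, 0.695, 0.001, 0.002]
force: [-5.9, -6.1, 37.1]
finger_gap: 0.001
gripper_force: 18.7
```

```bash
python3 -c "
from h import *
st()"
```

```text
t 8.05 box xy mm 1.1 91.4 tipz 39.6 F [-5.9 -6.1 37.1] gap 0.0 yaw 88.04 zax [ 0.003 -0.002 -1.   ]
```

The finger came down inside the lip and is pressing along the plate. I'll lift off, move outward and look.

Request:
servo_tool(rows=[[[0,0,0,0,0,-0.01,-1],[0,0,0,0,0,-0.01,-1],[0,0,0,0.012,0,-0.01,-1],[0,0,0,0.012,0,0,-1],[0,0,0,0,0,0,-1]]])

```text
t: 8.47
tcp_pos: [0.5427, 0.2217, 0.0834]
tool_rot: [0.719, 0.695, 0.001, 0.0]
force: [-0.3, 0.7, 0.8]
finger_gap: 0.0
gripper_force: 0.0
```

```bash
python3 -c "
from h import *
st()
im=np.vstack([cv2.resize(manip.snapshot('wrist'),(480,300)),cv2.resize(manip.snapshot('top')[140:265,200:400],(480,300))]); cv2.imwrite('pics/w3.png',im)"
```

```text
t 8.47 box xy mm 0.0 118.9 tipz 64.4 F [-0.3  0.7  0.8] gap 0.0 yaw 88.09 zax [ 0.001  0.001 -1.   ]
```

View pics/w3.png

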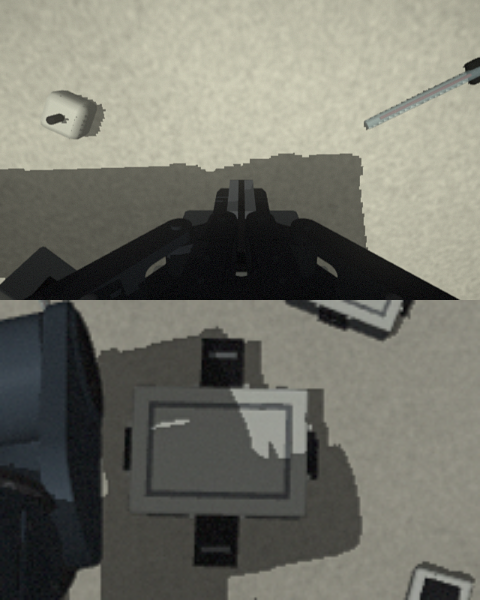

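The left clip is now nearly down and the box has not shifted. I'll come down outside the lip and push it in.

Request:
servo_tool(rows=[[[0,0,0,0,0,0.015,-1],[0,0,0,0,0,0.016,-1],[0,0,0,-0.006,0,0,-1],[0,0,0,-0.006,0,0,-1],[0,0,0,-0.006,0,0,-1],[0,0,0,-0.003,0,0,-1],[0,0,0,0,0,0,-1]]])

```text
t: 9.15
tcp_pos: [0.542, 0.1979, 0.0532]
tool_rot: [0.72, 0.694, 0.0, 0.0]
force: [0.0, 0.1, -0.4]
finger_gap: -0.001
gripper_force: 0.0
```

Request:
servo_tool(rows=[[[0,0,0,-0.002,0,0,-1],[0,0,0,-0.001,0,0,-1],[0,0,0,0,0,0,-1]]])

```text
t: 9.4
tcp_pos: [0.5421, 0.1973, 0.0533]
tool_rot: [0.72, 0.694, 0.002, -0.0]
force: [-0.5, 5.8, -0.9]
finger_gap: -0.005
gripper_force: 2.8
```

Request:
servo_tool(rows=[[[0,0,0,-0.001,0,0,-1],[0,0,0,0,0,0,-1]]])

```text
t: 9.57
tcp_pos: [0.5421, 0.197, 0.0533]
tool_rot: [0.72, 0.694, 0.002, -0.0]
force: [-0.3, 8.6, -0.4]
finger_gap: -0.003
gripper_force: 4.1
```

Request:
servo_tool(rows=[[[0,0,0,-0.001,0,0,-1],[0,0,0,0,0,0,-1]]])

```text
t: 9.73
tcp_pos: [0.5422, 0.1963, 0.0533]
tool_rot: [0.72, 0.694, 0.002, -0.0]
force: [-0.3, 9.0, -1.3]
finger_gap: -0.0
gripper_force: 4.5
```

```bash
python3 -c "
from h import *
st()"
```

```text
t 9.73 box xy mm 0.4 93.5 tipz 34.3 F [-0.3  9.  -1.3] gap -0.0 yaw 87.93 zax [ 0.003  0.004 -1.   ]
```

Request:
servo_tool(rows=[[[0,0,0,0.015,0,0,-1],[0,0,0,0,0,-0.039,-1],[0,0,0,0,0,-0.039,-1],[0,0,0,-0.027,0.022,0,-1],[0,0,0,-0.027,0.022,0,-1],[0,0,0,-0.027,0.022,0,-1],[0,0,0,-0.027,0.022,0,-1],[0,0,6.95,0,0,0,-1]]])

```text
t: 10.4
tcp_pos: [0.632, 0.0922, 0.132]
tool_rot: [0.762, 0.648, 0.002, 0.004]
force: [-0.5, 0.0, 0.4]
finger_gap: 0.0
gripper_force: 0.0
```

Request:
servo_tool(rows=[[[0,0,6.95,0,0,0,-1],[0,0,6.95,0,0,0,-1],[0,0,6.95,0,0,0,-1],[0,0,6.95,0,0,0,-1],[0,0,6.95,0,0,0,-1],[0,0,6.95,0,0,0,-1],[0,0,6.95,0,0,0,-1],[0,0,6.95,0,0,0,-1]]])

```text
t: 11.07
tcp_pos: [0.6262, 0.0978, 0.1311]
tool_rot: [0.976, 0.218, 0.0, 0.0]
force: [0.2, 0.2, 0.2]
finger_gap: -0.003
gripper_force: 0.0
```

Request:
servo_tool(rows=[[[0,0,6.9,0,0,0,-1],[0,0,6.9,0,0,0,-1],[0,0,6.9,0,0,0,-1],[0,0,6.9,0,0,0,-1],[0,0,0,0,0,0,-1]]])

```text
t: 11.48
tcp_pos: [0.6262, 0.0978, 0.1311]
tool_rot: [1.0, -0.02, 0.0, 0.0]
force: [0.5, 0.0, -0.7]
finger_gap: 0.0
gripper_force: 0.0
```

```bash
python3 -c "
from h import *
st()"
```

```text
t 11.48 box xy mm 88.0 -1.9 tipz 112.1 F [ 0.5  0.  -0.7] gap 0.0 yaw -2.24 zax [ 0.001 -0.    -1.   ]
```

Request:
servo_tool(rows=[[[0,0,0,0.004,-0.002,0.0,-1],[0,0,0,0,0,0.022,-1],[0,0,0,0,0,0.008,-1],[0,0,0,0,0,0.008,-1],[0,0,0,0,0,0.008,-1],[0,0,0,0,0,0.008,-1],[0,0,0,0,0,0.008,-1],[0,0,0,0,0,0.008,-1]]])

```text
t: 12.15
tcp_pos: [0.6309, 0.0997, 0.0603]
tool_rot: [1.0, -0.019, 0.001, 0.0]
force: [0.5, -0.0, -0.1]
finger_gap: 0.002
gripper_force: 0.0
```

```bash
python3 -c "
from h import *
st()"
```

```text
t 12.15 box xy mm 92.6 0.2 tipz 41.3 F [ 0.5 -0.  -0.1] gap 0.0 yaw -2.12 zax [ 0.002 -0.    -1.   ]
```

Request:
servo_tool(rows=[[[0,0,0,0,0,0.007,-1],[0,0,0,-0.004,0,0,-1],[0,0,0,-0.004,0,0,-1],[0,0,0,-0.004,0,0,-1],[0,0,0,-0.003,0,0,-1],[0,0,0,-0.002,0,0,-1],[0,0,0,0,0,0,-1]]])

```text
t: 12.73
tcp_pos: [0.6124, 0.1004, 0.054]
tool_rot: [1.0, -0.019, -0.0, 0.0]
force: [0.8, -0.3, -0.1]
finger_gap: -0.002
gripper_force: 0.0
```

Request:
servo_tool(rows=[[[0,0,0,-0.001,0,0,-1],[0,0,0,-0.001,0,0,-1],[0,0,0,0,0,0,-1]]])

```text
t: 12.98
tcp_pos: [0.6121, 0.1004, 0.054]
tool_rot: [1.0, -0.019, 0.001, -0.0]
force: [1.8, 0.3, -0.1]
finger_gap: -0.001
gripper_force: 1.0
```

Request:
servo_tool(rows=[[[0,0,0,-0.001,0,0,-1],[0,0,0,0,0,0,-1]]])

```text
t: 13.15
tcp_pos: [0.612, 0.1004, 0.054]
tool_rot: [1.0, -0.019, 0.002, -0.0]
force: [3.8, -0.2, 0.1]
finger_gap: 0.001
gripper_force: 2.2
```

```bash
python3 -c "
from h import *
st()"
```

```text
t 13.15 box xy mm 73.6 0.2 tipz 35.0 F [ 3.8 -0.2  0.1] gap 0.0 yaw -2.15 zax [ 0.004  0.    -1.   ]
```

Request:
servo_tool(rows=[[[0,0,0,-0.001,0,0,-1],[0,0,0,-0.001,0,0,-1],[0,0,0,0,0,0,-1]]])

```text
t: 13.4
tcp_pos: [0.6117, 0.1004, 0.0542]
tool_rot: [1.0, -0.019, 0.004, -0.0]
force: [7.0, 0.6, -3.1]
finger_gap: 0.001
gripper_force: 3.7
```

Request:
servo_tool(rows=[[[0,0,0,0.017,0,0,-1],[0,0,0,0,0,-0.039,-1],[0,0,0,0,0,-0.039,-1],[0,0,0,-0.036,0,0,-1],[0,0,0,-0.036,0,0,-1],[0,0,0,-0.036,0,0,-1],[0,0,0,-0.036,0,0,-1],[0,0,0,-0.036,0,0,-1]]])

```text
t: 14.07
tcp_pos: [0.4417, 0.1067, 0.1316]
tool_rot: [1.0, -0.019, -0.002, 0.0]
force: [0.3, 0.2, 0.7]
finger_gap: -0.003
gripper_force: 0.0
```

Request:
servo_tool(rows=[[[0,0,0,0,0,0,-1],[0,0,0,0,0,0,-1]]])

```text
t: 14.23
tcp_pos: [0.4408, 0.107, 0.1314]
tool_rot: [1.0, -0.018, -0.003, 0.0]
force: [1.6, -0.1, 0.9]
finger_gap: -0.001
gripper_force: 0.0
```

```bash
python3 -c "
from h import *
st()"
```

```text
t 14.23 box xy mm -97.7 0.5 tipz 112.4 F [ 1.6 -0.1  0.9] gap -0.0 yaw -2.1 zax [-0.007  0.    -1.   ]
```

Request:
servo_tool(rows=[[[0,0,0,0.006,0,0,-1],[0,0,0,0,0,0.022,-1],[0,0,0,0,0,0.008,-1],[0,0,0,0,0,0.008,-1],[0,0,0,0,0,0.008,-1],[0,0,0,0,0,0.008,-1],[0,0,0,0,0,0.008,-1],[0,0,0,0,0,0.008,-1]]])

```text
t: 14.9
tcp_pos: [0.4578, 0.1062, 0.0624]
tool_rot: [1.0, -0.019, 0.008, -0.0]
force: [10.6, -0.9, 26.2]
finger_gap: 0.002
gripper_force: 13.6
```

```bash
python3 -c "
from h import *
st(); print(ray('top',305,266,.055))"
```

```text
t 14.9 box xy mm -80.6 0.4 tipz 43.4 F [10.6 -0.9 26.2] gap 0.0 yaw -2.14 zax [ 0.015 -0.    -1.   ]
[0.41264077 0.07835479 0.055     ]
```

The finger has caught inside the lip again, so I'll lift, move out, come down outside and push in.

Request:
servo_tool(rows=[[[0,0,0,0,0,-0.01,-1],[0,0,0,0,0,-0.01,-1],[0,0,0,-0.008,0,-0.008,-1],[0,0,0,-0.008,0,0,-1],[0,0,0,0,0,0,-1]]])

```text
t: 15.32
tcp_pos: [0.4319, 0.1072, 0.0894]
tool_rot: [1.0, -0.018, -0.002, 0.0]
force: [-0.2, 0.1, 0.4]
finger_gap: 0.001
gripper_force: 0.0
```

```bash
python3 -c "
from h import *
st()"
```

```text
t 15.32 box xy mm -106.6 0.5 tipz 70.4 F [-0.2  0.1  0.4] gap 0.0 yaw -2.12 zax [-0.005  0.    -1.   ]
```

Request:
servo_tool(rows=[[[0,0,0,0.008,0,0,-1],[0,0,0,0,0,0.012,-1],[0,0,0,0,0,0.012,-1],[0,0,0,0,0,0.012,-1],[0,0,0,0.004,0,0,-1],[0,0,0,0.004,0,0,-1],[0,0,0,0,0,0,-1]]])

```text
t: 15.9
tcp_pos: [0.4532, 0.1063, 0.0536]
tool_rot: [1.0, -0.019, 0.001, -0.0]
force: [-0.8, -0.7, -0.4]
finger_gap: -0.003
gripper_force: 0.0
```

```bash
python3 -c "
from h import *
st()"
```

```text
t 15.9 box xy mm -85.3 0.3 tipz 34.6 F [-0.8 -0.7 -0.4] gap -0.0 yaw -2.15 zax [ 0.002 -0.    -1.   ]
```

Final stop is expected at about -73.5.

Request:
servo_tool(rows=[[[0,0,0,0.004,0,0,-1],[0,0,0,0.004,0,0,-1],[0,0,0,0.002,0,0,-1],[0,0,0,0,0,0,-1]]])

```text
t: 16.23
tcp_pos: [0.4625, 0.106, 0.054]
tool_rot: [1.0, -0.019, 0.001, -0.0]
force: [0.8, 0.7, 0.1]
finger_gap: 0.001
gripper_force: 0.0
```

Request:
servo_tool(rows=[[[0,0,0,0.001,0,0,-1],[0,0,0,0.001,0,0,-1],[0,0,0,0,0,0,-1]]])

```text
t: 16.48
tcp_pos: [0.4637, 0.106, 0.0538]
tool_rot: [1.0, -0.019, 0.0, -0.0]
force: [-0.8, -0.0, 0.1]
finger_gap: -0.002
gripper_force: 0.2
```

Request:
servo_tool(rows=[[[0,0,0,0.001,0,0,-1],[0,0,0,0,0,0,-1]]])

```text
t: 16.65
tcp_pos: [0.4642, 0.1059, 0.0537]
tool_rot: [1.0, -0.019, -0.0, -0.0]
force: [-1.4, -0.5, 1.0]
finger_gap: -0.0
gripper_force: 0.6
```

```bash
python3 -c "
from h import *
st()"
```

```text
t 16.65 box xy mm -74.2 0.3 tipz 34.7 F [-1.4 -0.5  1. ] gap -0.0 yaw -2.14 zax [-0.  0. -1.]
```

Request:
servo_tool(rows=[[[0,0,0,0.001,0,0,-1],[0,0,0,0.001,0,0,-1],[0,0,0,0,0,0,-1]]])

```text
t: 16.9
tcp_pos: [0.4645, 0.1059, 0.0535]
tool_rot: [1.0, -0.019, -0.002, 0.0]
force: [-4.0, -0.9, 3.7]
finger_gap: -0.002
gripper_force: 2.5
```

Request:
servo_tool(rows=[[[0,0,0,0.001,0,0,-1],[0,0,0,0,0,0,-1]]])

```text
t: 17.07
tcp_pos: [0.4646, 0.1059, 0.0534]
tool_rot: [1.0, -0.019, -0.003, 0.0]
force: [-6.0, -1.0, 4.4]
finger_gap: 0.0
gripper_force: 3.1
```

Request:
servo_tool(rows=[[[0,0,0,0.001,0,0,-1],[0,0,0,0,0,0,-1]]])

```text
t: 17.23
tcp_pos: [0.4647, 0.106, 0.0534]
tool_rot: [1.0, -0.019, -0.004, 0.0]
force: [-7.3, 0.1, 5.6]
finger_gap: -0.001
gripper_force: 3.7
```

All four are at their stops. I'll retreat well clear and inspect.

Request:
servo_tool(rows=[[[0,0,0,-0.013,0,0,-1],[0,0,0,0,0,-0.04,-1],[0,0,0,0,0,-0.04,-1],[0,0,0,0,0,-0.04,-1],[0,0,0,0,0,-0.04,-1],[0,0,0,0,0.04,0,-1],[0,0,0,0,0.04,0,-1],[0,0,0,0,0.04,0,-1]]])

```text
t: 17.9
tcp_pos: [0.4531, -0.0149, 0.2153]
tool_rot: [1.0, -0.017, 0.004, 0.001]
force: [0.7, -0.5, 0.0]
finger_gap: 0.006
gripper_force: 0.0
```

Request:
servo_tool(rows=[[[0,0,0,0,0.04,0,-1],[0,0,0,0,0.04,0,-1],[0,0,0,0,0.04,0,-1],[0,0,0,0,0.04,0,-1],[0,0,0,0,0.04,0,-1],[0,0,0,0,0.04,0,-1],[0,0,0,0,0,0,-1],[0,0,0,0,0,0,-1]]])

```text
t: 18.57
tcp_pos: [0.4429, -0.257, 0.2139]
tool_rot: [1.0, -0.021, 0.002, 0.001]
force: [-0.2, 0.4, 0.0]
finger_gap: 0.002
gripper_force: 0.0
```

```bash
python3 -c "
from h import *
st()
a=manip.snapshot('top');b=manip.snapshot('scene')
im=np.vstack([cv2.resize(a[135:260,205:405],(480,300),interpolation=2),cv2.resize(b[145:245,260:420],(480,300),interpolation=2)]); cv2.imwrite('pics/w4.png',im)
o=cv2.imread('pics/top0.png'); d=cv2.absdiff(a,o).max(2)
for n,(x,y,w,h) in dict(therm=(200,115,40,50),stone=(205,252,30,25),timer=(360,245,40,48)).items(): print(n,np.percentile(d[y:y+h,x:x+w],95))"
```

```text
t 18.57 box xy mm -82.5 -363.1 tipz 194.9 F [-0.2  0.4  0. ] gap 0.0 yaw -2.39 zax [ 0.003 -0.003 -1.   ]
therm 15.0
stone 15.0
timer 58.0
```

View pics/w4.png

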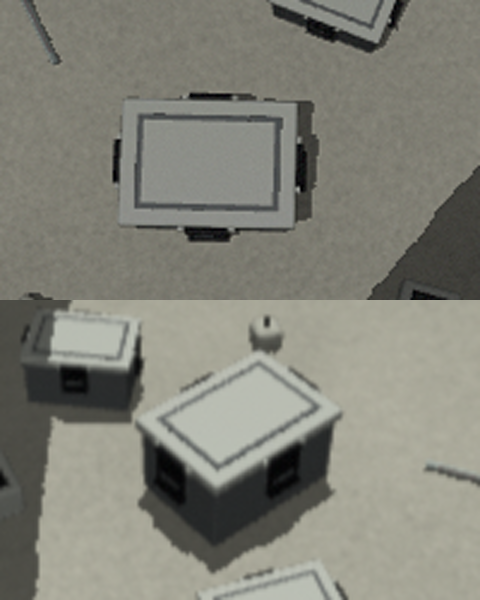

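The picture shows all four clips flat against the box and the box in place. The timer's pixel change is the arm's shadow. I'll check how far each lip stands out, to confirm every clip is fully down.

Run:
```python
from h import *
for n,(u,v),d,h in(("far",(215,92),AX,57),("near",(208,242),-AX,57),("left",(112,160),AY,77),("right",(308,165),-AY,77)):
    for z in(.04,.078): print(n,z,round(1e3*((ray("top",u/2.4+205,v/2.4+135,z)[:2]-C)@d)-h,1))
```

```text
far 0.04 11.4
far 0.078 4.0
near 0.04 6.3
near 0.078 9.0
left 0.04 9.6
left 0.078 3.9
right 0.04 7.1
right 0.078 6.8
```

The lip offsets agree with clips hanging flat (about 7.5 mm), and all four hard stops were felt at about 16 mm from their hinges.

```bash
python3 -c "
from station import manip
print(manip.sign_off())"
```

```text
the job is handed in; nothing more can be done
None
```

All four clips on the largest box are pushed down flat against their stops, with the box still in its place, the thermometer, airstone and timer untouched by the arm, and the job handed in at about 19 s of the 51 s allowed.

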